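# Check chain tensioner plungers and reject the one that sticks

## Robot

A 6-joint arm with a two-finger parallel gripper is mounted at the origin on a cart in front of the work surface, level with it; the furniture and walls round the work are solid. World frame = base frame: x ahead of the robot, y to its left, z up, the work surface at z = 0. Lengths are in m, angles in rad, forces in N, time in s.
With the tool pointing down it reaches from about 0.4 to 0.825 m from the base axis. Payload 7 kg.
Tool frame: the origin (TCP) lies at the very end of the fingers, on their centre line; the grasp point (between the pads) lies 19 mm behind it (hold_point_z is the distance from the TCP to the grasp point, in m); z points along the fingers, y is the line along which they close (so a half turn about z gives the same grasp; the last joint's range is limited). The gripper opens to 85 mm and grips with 20 to 120 N. Pads are 22 mm wide; open, the fingers measure 114 mm over their backs; the gripper's body (76 mm by 85 mm) begins 54 mm behind the grasp point. The pads swing forward as they close: fully open they stand 13 mm farther back than shut.
Start: joints at [-0.848, 0.359, 0.012, 0, -1.224, -0.288], TCP at [0.284, -0.612, 0.231] pointing down, gripper open.
Joint ranges: [-3.07, 3.07], [-1.43, 2.12], [-1.02, 1.25], [-3.03, 1.67], [-3.05, -0], [-3.03, 3.03]. Speed limits (rad/s): [2.39, 2.39, 3.01, 3.14, 3.14, 3.14].

## Interface

Orientations are given as [roll, pitch, yaw] about the fixed x, y, z axes, in that order (R = Rz(yaw) Ry(pitch) Rx(roll)).
In Python, from bench import * gives the robot as it stands.
- The arm moves only by the tool arm_command, never from a script. Its argument "targets" is a list of rows, each a list of 4 numbers: the shift along the tool's x, y, z as a fraction of full scale, then the turn about the tool's z as a fraction of full scale. A call has exactly 5 rows; each row is the pose to reach, as a shift and turn from the pose commanded when the call began, along the tool's axes at that moment; what a row does not reach only later rows make up. Full scale, the value 1, is 12 cm for a shift and 60 degrees for a turn. A row lasts 1/10 s, in which the tool goes at most 50 mm and 8.59 degrees, less where a joint would pass 70% of its speed; a pose out of reach is approached as far as the arm can. A call with a number of a shift or a turn outside -1 to 1 is refused whole. A call with a gripper value outside its range is refused whole. "hand" is the closure, from 0 (fully open) to 1 (shut), set as the call begins (left out, the last holds). The fingers move at their own pace and stop on an object; the grip force is fixed at half the most. Time passes only in rows, so rows that repeat a pose let the fingers close, or fill a call up. It gives the time, the measured TCP pose, the force, the opening and the grip force at its end, in the units of the state.
- read_state(): the state, without advancing time (a new reading comes with each control period).
- capture(name): name is "scene" or "top" or "wrist"; returns a dict with "image" (420x560x3 uint8, red, green, blue), "depth" (420x560 float32, m along the optical axis (not along the pixel's ray), 0 where there is no reading), "camera_matrix" (3x3 intrinsics, pixels), "view" (4x4, takes a point from world to camera coordinates). Camera axes: x right, y down, z forward; pixel columns grow to the right and rows downward; lengths in m; the calibration is good to about 2 mm. A picture is of the moment at which its call begins.
- finish_job(): hands the job in; it is judged then, once.
Trained networks look in the newest picture that a camera, given by its name, has taken for a name from the list of things; names that differ only in an ending like _2 or _b are one class to them, and where a whole thing is asked for, a point or a joint stands for the part that bears it (a point fixed in the world has none). Each returns a list of dicts, best first, with "score" (0 to 1); they miss things now and then, are a little off and sometimes report something else, mostly with a low value. They report only what shows in the picture. A call takes as long as a camera call. They do not tell look-alikes from the thing itself.
- trace(thing, camera): "pixels" (420x560 bool, what is visible of it) and "box" ([left, top, right, bottom] as shares, 0 to 1, of the picture: columns of its width, rows of its height, round what is visible of it).
- spot_point(thing, camera): "at" ([column, row] as shares, 0 to 1, of the picture: columns of its width, rows of its height: a listed point, or the origin of a listed thing).
The state is a dict: "time": time; "joints": joint angles; "dq": joint speeds; "effort": joint torques, N m; "position": TCP position; "tool_rot": TCP orientation; "ft_force": force on the tool from outside, world axes, zero at the start; "moment": the same for the moment, N m; "opening": opening from 0.0 (shut) to 1.0 (fully open); "grasp_force": force on a finger pad.
Only numpy, scipy, OpenCV 4.12 (cv2) and the standard library are available. Lean on these libraries where they do the work, as an engineer would, in place of code of your own. Each camera call takes 0.05 s, during which the arm holds its last target. There are 200 camera calls.

## Task

Press the plunger of each of the three chain tensioners gently down through its stroke to see whether it slides fully home, and do not force one that sticks (keep the press under 40 N). Leave the sound ones standing on the wooden board with their plungers fully home, and stand the one that sticks part-way upright in the grey reject tray, lifting it by its barrel so that its plunger stays pressed in as far as it would go. Do not tip a tensioner over, and leave the bearing, the pot and the jar where they are.

Things in the scene. Friction and masses are not known exactly. Their poses are not given: they have to be found in the camera images.
- board_top (a point): plain wooden checking board, 100 x 270 x 28 mm, fixed flat on the bench; point at the centre of its top face, z up, y along its long side. The three chain tensioners stand on it in a row along y, about 85 mm apart
- tray: shallow open grey plastic reject tray, on a black plinth, outside 150 x 130 x 38 mm in all (x, y, z), fixed on the bench; its inner floor lies 20 mm above its underside and its walls, 4 mm thick, rise 18 mm above that floor; origin at the centre of the underside, z up. Empty at the start
- tensioner_a_mid (a point): chain tensioner, about 0.34 kg in all, loose: an upright closed round aluminium barrel, 34 mm diameter and 56 mm tall, with an 8 mm thick foot flange (66 mm along its x, 44 mm along y) counted in those 56 mm, and a plunger standing out of the top. Point on the barrel's axis half-way up (28 mm above its underside), z up. Outwardly all three are alike; grip the barrel above the flange, not the plunger (pulling draws the plunger out again)
- plunger_a_top (a point): centre of the top face of tensioner a's plunger: a steel rod of 12 mm diameter with a flat round head of 22 mm diameter, 6 mm thick; moves straight down into the barrel
- plunger_a (a joint): how far this plunger is pressed in (m): 0 fully out (head's top 30 mm above the barrel's top), 0.024 fully home (head resting on the barrel, top 6 mm above it). Starts 0 to 4 mm in. No spring: it slides against about 2.5 N of friction and stays where it is left. A sound plunger goes all the way home; one that sticks stiffens from 0.010 on, where every further mm takes about 5 N more, and stops dead at 0.014; let go, it stays near 0.0105
- tensioner_b_mid (a point): chain tensioner, about 0.34 kg in all, loose: an upright closed round aluminium barrel, 34 mm diameter and 56 mm tall, with an 8 mm thick foot flange (66 mm along its x, 44 mm along y) counted in those 56 mm, and a plunger standing out of the top. Point on the barrel's axis half-way up (28 mm above its underside), z up. Outwardly all three are alike; grip the barrel above the flange, not the plunger (pulling draws the plunger out again)
- plunger_b_top (a point): centre of the top face of tensioner b's plunger: a steel rod of 12 mm diameter with a flat round head of 22 mm diameter, 6 mm thick; moves straight down into the barrel
- plunger_b (a joint): how far this plunger is pressed in (m): 0 fully out (head's top 30 mm above the barrel's top), 0.024 fully home (head resting on the barrel, top 6 mm above it). Starts 0 to 4 mm in. No spring: it slides against about 2.5 N of friction and stays where it is left. A sound plunger goes all the way home; one that sticks stiffens from 0.010 on, where every further mm takes about 5 N more, and stops dead at 0.014; let go, it stays near 0.0105
- tensioner_c_mid (a point): chain tensioner, about 0.34 kg in all, loose: an upright closed round aluminium barrel, 34 mm diameter and 56 mm tall, with an 8 mm thick foot flange (66 mm along its x, 44 mm along y) counted in those 56 mm, and a plunger standing out of the top. Point on the barrel's axis half-way up (28 mm above its underside), z up. Outwardly all three are alike; grip the barrel above the flange, not the plunger (pulling draws the plunger out again)
- plunger_c_top (a point): centre of the top face of tensioner c's plunger: a steel rod of 12 mm diameter with a flat round head of 22 mm diameter, 6 mm thick; moves straight down into the barrel
- plunger_c (a joint): how far this plunger is pressed in (m): 0 fully out (head's top 30 mm above the barrel's top), 0.024 fully home (head resting on the barrel, top 6 mm above it). Starts 0 to 4 mm in. No spring: it slides against about 2.5 N of friction and stays where it is left. A sound plunger goes all the way home; one that sticks stiffens from 0.010 on, where every further mm takes about 5 N more, and stops dead at 0.014; let go, it stays near 0.0105
- bearing: ball bearing, ring 42 mm diameter, 12 mm high, lying loose behind the board; origin at the centre of its underside. A bystander
- pot: small grease pot with a white lid, 49 mm diameter, 41 mm high, loose behind the board; origin at the centre of its underside. A bystander
- jar: white jar with a ribbed lid, 54 mm diameter, 89 mm high, loose behind the tray; origin at the centre of its underside. A bystander
There are look-alikes about, which are no part of the job. What is shaped like the part that bears tensioner_c_mid but orange or red is not meant.

How it is judged:
At the end, for the whole second after the job is handed in: Two tensioners stand upright (within 0.1 rad) on the wooden board with their plungers home (pressed in more than 21.5 of 24 mm); the third, whose plunger stopped part-way (pressed in between 8 and 18 mm), stands upright (within 0.1 rad) on the floor of the reject tray, between its walls ((((x of tensioner_a_mid in the frame of tray between -0.06 and 0.06 m and y of tensioner_a_mid in the frame of tray between -0.05 and 0.05 m and z of tensioner_a_mid in the frame of tray between 0.043 and 0.053 m and angle between tensioner_a_mid's own z axis and vertical below 0.1 rad and value of joint plunger_a between 0.008 and 0.018 m) and (x of tensioner_b_mid in the frame of board_top between -0.05 and 0.05 m and y of tensioner_b_mid in the frame of board_top between -0.135 and 0.135 m and z of tensioner_b_mid in the frame of board_top between 0.023 and 0.033 m and angle between tensioner_b_mid's own z axis and vertical below 0.1 rad and value of joint plunger_b above 0.0215 m) and (x of tensioner_c_mid in the frame of board_top between -0.05 and 0.05 m and y of tensioner_c_mid in the frame of board_top between -0.135 and 0.135 m and z of tensioner_c_mid in the frame of board_top between 0.023 and 0.033 m and angle between tensioner_c_mid's own z axis and vertical below 0.1 rad and value of joint plunger_c above 0.0215 m)) or ((x of tensioner_b_mid in the frame of tray between -0.06 and 0.06 m and y of tensioner_b_mid in the frame of tray between -0.05 and 0.05 m and z of tensioner_b_mid in the frame of tray between 0.043 and 0.053 m and angle between tensioner_b_mid's own z axis and vertical below 0.1 rad and value of joint plunger_b between 0.008 and 0.018 m) and (x of tensioner_a_mid in the frame of board_top between -0.05 and 0.05 m and y of tensioner_a_mid in the frame of board_top between -0.135 and 0.135 m and z of tensioner_a_mid in the frame of board_top between 0.023 and 0.033 m and angle between tensioner_a_mid's own z axis and vertical below 0.1 rad and value of joint plunger_a above 0.0215 m) and (x of tensioner_c_mid in the frame of board_top between -0.05 and 0.05 m and y of tensioner_c_mid in the frame of board_top between -0.135 and 0.135 m and z of tensioner_c_mid in the frame of board_top between 0.023 and 0.033 m and angle between tensioner_c_mid's own z axis and vertical below 0.1 rad and value of joint plunger_c above 0.0215 m)) or ((x of tensioner_c_mid in the frame of tray between -0.06 and 0.06 m and y of tensioner_c_mid in the frame of tray between -0.05 and 0.05 m and z of tensioner_c_mid in the frame of tray between 0.043 and 0.053 m and angle between tensioner_c_mid's own z axis and vertical below 0.1 rad and value of joint plunger_c between 0.008 and 0.018 m) and (x of tensioner_a_mid in the frame of board_top between -0.05 and 0.05 m and y of tensioner_a_mid in the frame of board_top between -0.135 and 0.135 m and z of tensioner_a_mid in the frame of board_top between 0.023 and 0.033 m and angle between tensioner_a_mid's own z axis and vertical below 0.1 rad and value of joint plunger_a above 0.0215 m) and (x of tensioner_b_mid in the frame of board_top between -0.05 and 0.05 m and y of tensioner_b_mid in the frame of board_top between -0.135 and 0.135 m and z of tensioner_b_mid in the frame of board_top between 0.023 and 0.033 m and angle between tensioner_b_mid's own z axis and vertical below 0.1 rad and value of joint plunger_b above 0.0215 m)))); the robot touches nothing.
It fails at once if a plunger is pressed with more than 40 N (contact force between any of the fingers, the arm and plunger_a above 40 N or contact force between any of the fingers, the arm and plunger_b above 40 N or contact force between any of the fingers, the arm and plunger_c above 40 N).
It fails at once if a tensioner is tipped over (tilted more than 0.6 rad) (angle between any of tensioner_a_mid, tensioner_b_mid, tensioner_c_mid's own z axis and vertical above 0.6 rad).
It fails at once if the bearing, pot or jar is moved more than 25 mm (distance of any of bearing, pot, jar from where it was at the start of the episode above 0.025 m).
It also fails if it takes over 58 s, if anything falls off the work surface, if the arm or the gripper's body presses on something with over 40 N, if the wrist force passes 120 N, or if a joint passes its speed limit or range.

## Working session

There is one attempt and no reset: what is moved stays moved. The work goes in short steps, Python scripts to look and compute and a tool call to move; the robot and the scene stay as the last step left them, time stands still between calls to the robot, and variables do not carry over. Pictures are saved under pics/ and viewed, at most 10 in all, crops included, and the job is handed in when it is done.

Besides the shell and the picture viewer there is one more tool, called after ">>>" as name([rows], argument=value, ...), one row to a line, values as JSON. arm_command: Moves the arm, as the interface text tells. Shift numbers are shares of 12 cm and turn numbers shares of 60 degrees, none past 1 either way. Its arguments: {"type":"object","properties":{"targets":{"type":"array","items":{"type":"array","items":{"type":"number","minimum":-1,"maximum":1}}},"hand":{"type":"number"}},"required":["targets"]}

```bash
mkdir -p pics; cat > h.py <<'E'
from bench import *
import numpy as np, cv2
def save(c,name): cv2.imwrite(f'pics/{name}.png',cv2.cvtColor(c['image'],cv2.COLOR_RGB2BGR))
def world(c,u,v,d=None):
    K=c['camera_matrix']; 
    if d is None: d=c['depth'][int(round(v)),int(round(u))]
    p=np.array([(u-K[0,2])/K[0,0]*d,(v-K[1,2])/K[1,1]*d,d,1]); return (np.linalg.inv(c['view'])@p)[:3]
def cloud(c,mask=None):
    K=c['camera_matrix']; v,u=np.indices(c['depth'].shape); d=c['depth']; m=d>0
    if mask is not None: m&=mask
    u,v,d=u[m],v[m],d[m]
    P=np.stack([(u-K[0,2])/K[0,0]*d,(v-K[1,2])/K[1,1]*d,d,np.ones_like(d)])
    return (np.linalg.inv(c['view'])@P)[:3].T
E
python3 - <<'E'
from h import *
np.set_printoptions(precision=4,suppress=True)
for n in ['scene','top']:
    c=capture(n); save(c,n+'0')
    for t in ['tensioner_a_mid','plunger_a_top','tray','board_top','jar','pot','bearing']:
        for r in spot_point(t,n)[:5]:
            u,v=r['at'][0]*560,r['at'][1]*420
            print(n,t,round(r['score'],2),round(u),round(v),world(c,min(u,559),min(v,419)))
s=read_state(); print(s)
E
```

```text
scene tensioner_a_mid 0.64 259 309 [ 0.4938 -0.0094  0.0707]
scene tensioner_a_mid 0.15 325 233 [ 0.4821 -0.2065  0.1109]
scene plunger_a_top 0.68 263 289 [ 0.4914 -0.0189  0.1089]
scene tray 0.64 344 220 [ 0.527  -0.3932  0.0206]
scene board_top 0.87 293 294 [ 0.4856 -0.1023  0.0339]
scene jar 0.94 288 202 [ 0.6854 -0.3842  0.0228]
scene pot 0.94 234 234 [ 0.7143 -0.1997  0.0174]
scene bearing 0.7 185 275 [ 0.7097 -0.0402  0.0108]
top tensioner_a_mid 0.63 163 277 [ 0.4928 -0.0388  0.0819]
top plunger_a_top 0.56 155 274 [ 0.4991 -0.0287  0.1107]
top tray 0.56 338 260 [ 0.541  -0.4212  0.0249]
top board_top 0.68 203 277 [ 0.4956 -0.1248  0.0869]
top jar 0.74 329 195 [ 0.6786 -0.3934  0.092 ]
top pot 0.95 251 180 [ 0.7218 -0.2174  0.0444]
top bearing 0.64 182 184 [ 0.7181 -0.047   0.0002]
{'time': 0.8, 'joints': array([-0.8479,  0.3585,  0.0119, -0.    , -1.2241, -0.2881]), 'dq': array([-0.0001, -0.0007,  0.0009, -0.0004,  0.0008, -0.0002]), 'effort': array([  0.0021, -58.2882,  29.3648,   6.941 ,  -0.0007,  -0.    ]), 'position': array([ 0.2843, -0.6122,  0.2313]), 'tool_rot': array([-3.1415,  0.    , -2.7068]), 'ft_force': array([-0.0146, -0.0625, -0.3678]), 'moment': array([-0.0268,  0.0202, -0.0393]), 'grasp_force': 0.0, 'opening': 0.9986347772166678}
```

View pics/scene0.png

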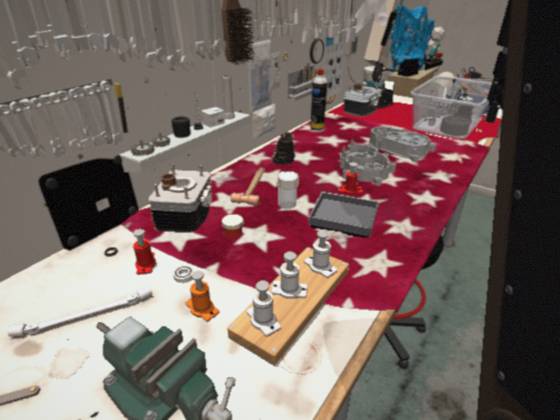

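View pics/top0.png

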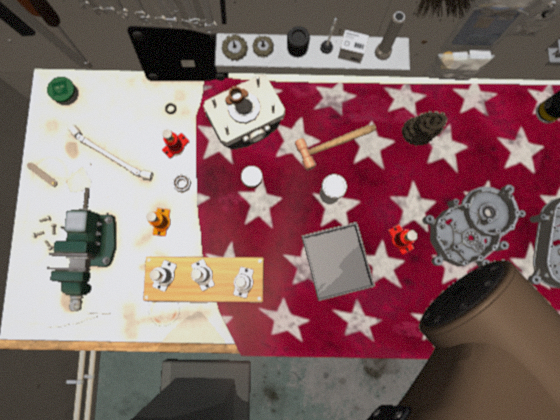

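The three silver tensioners stand on the board at top-view pixels (162,274), (203,274) and (243,280). The look-alikes are orange at (158,220), red at (175,143) and red at (403,238). The tray is at (338,260). By the description I choose the three silver ones, and I'll measure them and check them in one crop.

```bash
python3 - <<'E'
from h import *
np.set_printoptions(precision=4,suppress=True)
c=capture('top'); P=cloud(c)
K=c['camera_matrix'];print(K[0,0],np.linalg.inv(c['view'])[:3,3])
cv2.imwrite('pics/crop.png',cv2.resize(cv2.cvtColor(c['image'][210:315,130:390],cv2.COLOR_RGB2BGR),None,fx=3,fy=3,interpolation=cv2.INTER_CUBIC))
for y0 in (-.03,-.115,-.2):
    R=P[(abs(P[:,1]-y0)<.042)&(abs(P[:,0]-.49)<.06)]
    for lo,hi in((.1,.13),(.08,.09),(.032,.04),(.02,.031)):
        Q=R[(R[:,2]>lo)&(R[:,2]<hi)]
        if len(Q): print(y0,lo,len(Q),np.median(Q,0),Q.min(0),Q.max(0))
for r in spot_point('plunger_a_top','top'): print(r['score'],np.array(r['at'])*[560,420])
R=P[(abs(P[:,1]+.42)<.1)&(abs(P[:,0]-.54)<.1)]
Q=R[(R[:,2]>.03)&(R[:,2]<.05)];print('rim',len(Q),np.median(Q,0),Q.min(0),Q.max(0))
print(cv2.minAreaRect(Q[:,:2].astype(np.float32)*1000))
Q=R[(R[:,2]>.012)&(R[:,2]<.027)&(abs(R[:,0]-.54)<.05)&(abs(R[:,1]+.42)<.05)];print('floor',np.median(Q,0))
E
```

```text
408.74610792045706 [ 0.483  -0.281   0.9682]
-0.03 0.1 89 [ 0.4969 -0.0287  0.1093] [ 0.4866 -0.0387  0.1047] [ 0.5073 -0.0178  0.113 ]
-0.03 0.08 114 [ 0.4955 -0.0345  0.0837] [ 0.4805 -0.0451  0.0801] [ 0.5123 -0.016   0.0875]
-0.03 0.032 240 [ 0.4966 -0.0336  0.0356] [ 0.4522 -0.0675  0.0321] [ 0.53   -0.0041  0.0397]
-0.03 0.02 1107 [ 0.4791 -0.0385  0.0276] [ 0.4401 -0.072   0.0218] [0.5404 0.012  0.031 ]
-0.115 0.1 91 [ 0.5005 -0.1148  0.1124] [ 0.4903 -0.1247  0.1086] [ 0.5109 -0.1043  0.1152]
-0.115 0.08 105 [ 0.4992 -0.1201  0.0835] [ 0.4843 -0.1304  0.0806] [ 0.5163 -0.1008  0.0872]
-0.115 0.032 230 [ 0.4916 -0.1192  0.0355] [ 0.4584 -0.1415  0.032 ] [ 0.534  -0.0847  0.0395]
-0.115 0.02 1128 [ 0.479  -0.119   0.0276] [ 0.4416 -0.157   0.0206] [ 0.541  -0.0731  0.031 ]
-0.2 0.1 88 [ 0.4859 -0.2064  0.1119] [ 0.4758 -0.2166  0.1074] [ 0.4962 -0.1975  0.115 ]
-0.2 0.08 107 [ 0.4858 -0.2106  0.0839] [ 0.4693 -0.2229  0.08  ] [ 0.501  -0.1905  0.0875]
-0.2 0.032 242 [ 0.4856 -0.2093  0.0353] [ 0.4511 -0.228   0.032 ] [ 0.535  -0.1641  0.0397]
-0.2 0.02 1140 [ 0.497  -0.1906  0.0275] [ 0.4422 -0.242   0.0224] [ 0.5416 -0.1581  0.031 ]
0.58 [156.296 272.706]
0.46 [203.504 278.292]
rim 535 [ 0.5385 -0.4292  0.0398] [ 0.4501 -0.5006  0.03  ] [ 0.6251 -0.3378  0.0463]
((537.674072265625, -419.5611572265625), (149.71849060058594, 130.39505004882812), 15.233292579650879)
floor [ 0.5392 -0.42    0.0227]
```

View pics/crop.png

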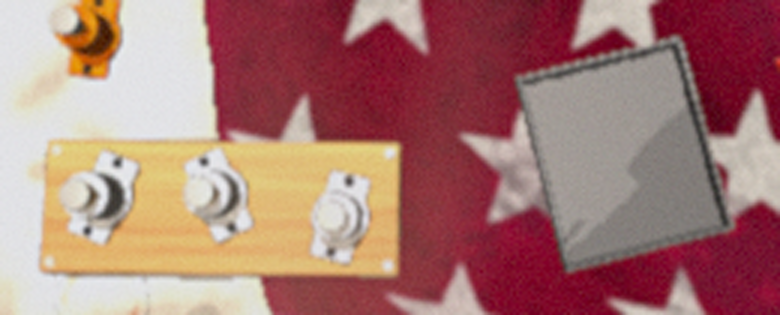

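>>> arm_command([
  [-0.2,0.16,0,-0.14],
  [-0.4,0.32,0,-0.28],
  [-0.6,0.48,0,-0.42],
  [-0.8,0.64,0,-0.56],
  [-1,0.8,0,-0.7],
], hand=1)

```text
time: 1.4
position: [0.3531, -0.4735, 0.2314]
tool_rot: [-3.141, -0.0, -1.968]
ft_force: [0.1, -1.2, 0.5]
opening: 0.147
grasp_force: 0.0
```

>>> arm_command([
  [-0.25,0,0,-0.1],
  [-0.5,0,0,-0.2],
  [-0.75,0,0,-0.3],
  [-1,0,0,-0.3848],
  [-1,0,0,-0.3848],
])

```text
time: 1.9
position: [0.4008, -0.3619, 0.2318]
tool_rot: [-3.14, -0.0, -1.565]
ft_force: [-0.4, -0.3, -0.8]
opening: 0.004
grasp_force: 0.0
```

>>> arm_command([
  [-0.25,-0.18,0,0],
  [-0.5,-0.36,0.1,0],
  [-0.75,-0.54,0.2,0],
  [-1,-0.72,0.4,0],
  [-1,-0.72,0.4,0],
])

```text
time: 2.4
position: [0.4866, -0.2415, 0.1805]
tool_rot: [3.138, 0.001, -1.569]
ft_force: [-0.2, 0.2, -0.9]
opening: 0.003
grasp_force: 0.0
```

>>> arm_command([
  [-0.15,0,0.1,0],
  [-0.31,0,0.25,0],
  [-0.31,0,0.4,0],
  [-0.31,0,0.4,0],
  [-0.31,0,0.4,0],
])

```text
time: 2.9
position: [0.4863, -0.2076, 0.1358]
tool_rot: [3.141, -0.0, -1.571]
ft_force: [0.5, 0.4, 0.9]
opening: -0.001
grasp_force: 0.0
```

```bash
python3 - <<'E'
from h import *
s=read_state(); print(s['position'],s['tool_rot'],s['ft_force'],s['joints'])
c=capture('wrist'); save(c,'w0')
E
```

```text
[ 0.48626815 -0.20761735  0.13580509] [ 3.14139269e+00 -4.18124177e-04 -1.57122178e+00] [0.48000208 0.35284128 0.87725859] [-3.19894306e-02  2.04688138e-01 -4.40587108e-01  5.30915962e-04
 -9.25707819e-01  3.12446728e-02]
```

View pics/w0.png

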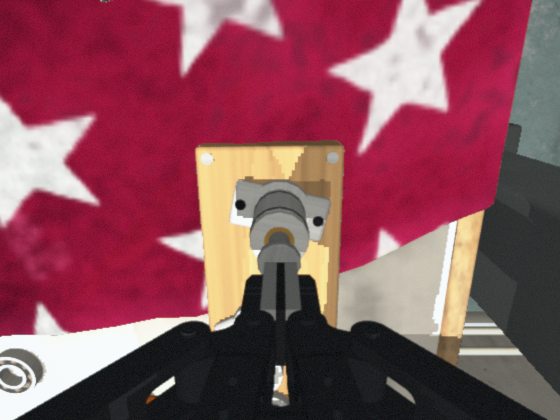

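The wrist view shows the shut fingers right over the head of tensioner c, at about (280,250), with the board below. Pressing now.

>>> arm_command([
  [0,0,0.13,0],
  [0,0,0.18,0],
  [0,0,0.21,0],
  [0,0,0.235,0],
  [0,0,0.26,0],
])

```text
time: 3.45
position: [0.4862, -0.2073, 0.1045]
tool_rot: [-3.141, -0.0, -1.571]
ft_force: [-1.6, -0.6, 2.7]
opening: 0.002
grasp_force: 1.1
```

>>> arm_command([
  [0,0,0.005,0],
  [0,0,0.01,0],
  [0,0,0.015,0],
  [0,0,0.0175,0],
  [0,0,0.0175,0],
])

```text
time: 3.95
position: [0.4863, -0.2072, 0.1027]
tool_rot: [-3.141, -0.001, -1.57]
ft_force: [-3.1, -1.0, 7.3]
opening: 0.001
grasp_force: 3.4
```

>>> arm_command([
  [0,0,0.005,0],
  [0,0,0.008,0],
  [0,0,0.008,0],
  [0,0,0.008,0],
  [0,0,0.008,0],
])

```text
time: 4.45
position: [0.4863, -0.2073, 0.1021]
tool_rot: [-3.141, -0.001, -1.57]
ft_force: [-4.2, -1.7, 11.3]
opening: -0.0
grasp_force: 4.8
```

c stiffens from about 11 mm at roughly 5 N/mm, so it sticks and I stop there. On to b.

>>> arm_command([
  [0,0,-0.25,0],
  [-0.25,-0.04,-0.25,0],
  [-0.5,-0.08,-0.25,0],
  [-0.77,-0.12,-0.25,0],
  [-0.77,-0.12,-0.22,0],
])

```text
time: 4.95
position: [0.5019, -0.1118, 0.1281]
tool_rot: [-3.139, 0.001, -1.568]
ft_force: [0.4, -0.2, -0.3]
opening: -0.0
grasp_force: 0.0
```

>>> arm_command([
  [0,0,0.07,0],
  [0,0,0.11,0],
  [0,0,0.14,0],
  [0,0,0.17,0],
  [0,0,0.2,0],
])

```text
time: 5.45
position: [0.5003, -0.1151, 0.1031]
tool_rot: [3.141, -0.0, -1.572]
ft_force: [-2.2, 0.2, 2.0]
opening: 0.005
grasp_force: 1.1
```

>>> arm_command([
  [0,0,0.005,0],
  [0,0,0.01,0],
  [0,0,0.015,0],
  [0,0,0.02,0],
  [0,0,0.02,0],
])

```text
time: 5.95
position: [0.5007, -0.1146, 0.1011]
tool_rot: [-3.141, 0.0, -1.571]
ft_force: [-0.7, 0.1, -0.4]
opening: -0.002
grasp_force: 0.0
```

>>> arm_command([
  [0,0,0.01,0],
  [0,0,0.025,0],
  [0,0,0.04,0],
  [0,0,0.055,0],
  [0,0,0.07,0],
])

```text
time: 6.45
position: [0.5008, -0.1145, 0.0926]
tool_rot: [-3.141, -0.0, -1.571]
ft_force: [0.8, -0.9, 2.1]
opening: -0.002
grasp_force: 1.0
```

>>> arm_command([
  [0,0,0.005,0],
  [0,0,0.01,0],
  [0,0,0.015,0],
  [0,0,0.02,0],
  [0,0,0.02,0],
])

```text
time: 6.95
position: [0.5007, -0.1145, 0.0902]
tool_rot: [-3.141, 0.0, -1.571]
ft_force: [0.4, -0.2, 1.6]
opening: -0.002
grasp_force: 0.6
```

>>> arm_command([
  [0,0,0.004,0],
  [0,0,0.008,0],
  [0,0,0.01,0],
  [0,0,0.01,0],
  [0,0,0.01,0],
])

```text
time: 7.45
position: [0.5008, -0.1146, 0.09]
tool_rot: [-3.141, -0.0, -1.57]
ft_force: [-2.5, 0.8, 11.9]
opening: -0.001
grasp_force: 5.5
```

b is home, with a hard stop at z = 0.090. Next is a.

>>> arm_command([
  [0,0,-0.33,0],
  [-0.2,0,-0.35,0],
  [-0.45,0.02,-0.35,0],
  [-0.72,0.03,-0.35,0],
  [-0.72,0.03,-0.32,0],
])

```text
time: 7.95
position: [0.497, -0.0257, 0.1278]
tool_rot: [-3.141, 0.001, -1.568]
ft_force: [0.1, -0.5, -0.4]
opening: 0.004
grasp_force: 0.0
```

>>> arm_command([
  [0,0,0.07,0],
  [0,0,0.11,0],
  [0,0,0.14,0],
  [0,0,0.17,0],
  [0,0,0.2,0],
])

```text
time: 8.45
position: [0.4966, -0.0289, 0.103]
tool_rot: [3.141, -0.0, -1.572]
ft_force: [-1.5, 0.1, 2.0]
opening: 0.009
grasp_force: 1.1
```

>>> arm_command([
  [0,0,0.005,0],
  [0,0,0.01,0],
  [0,0,0.015,0],
  [0,0,0.02,0],
  [0,0,0.02,0],
])

```text
time: 8.95
position: [0.4971, -0.0281, 0.1011]
tool_rot: [-3.141, 0.0, -1.571]
ft_force: [-0.0, 0.5, 0.5]
opening: -0.002
grasp_force: 0.0
```

>>> arm_command([
  [0,0,0.01,0],
  [0,0,0.025,0],
  [0,0,0.04,0],
  [0,0,0.055,0],
  [0,0,0.07,0],
])

```text
time: 9.45
position: [0.4972, -0.0281, 0.0925]
tool_rot: [-3.141, 0.0, -1.571]
ft_force: [-0.6, -0.1, 2.5]
opening: -0.002
grasp_force: 1.0
```

>>> arm_command([
  [0,0,0.005,0],
  [0,0,0.01,0],
  [0,0,0.015,0],
  [0,0,0.02,0],
  [0,0,0.02,0],
])

```text
time: 9.95
position: [0.497, -0.0281, 0.0902]
tool_rot: [-3.141, 0.0, -1.571]
ft_force: [1.1, 1.0, 1.6]
opening: -0.0
grasp_force: 0.6
```

>>> arm_command([
  [0,0,0.004,0],
  [0,0,0.008,0],
  [0,0,0.01,0],
  [0,0,0.01,0],
  [0,0,0.01,0],
])

```text
time: 10.45
position: [0.4972, -0.0282, 0.09]
tool_rot: [-3.141, -0.0, -1.57]
ft_force: [-2.2, 2.7, 11.9]
opening: -0.004
grasp_force: 5.8
```

a and b are sound and home. Back over c with the fingers open.

>>> arm_command([
  [0,0,-0.3,0],
  [0.2,0,-0.6,0],
  [0.5,0,-0.72,0],
  [0.75,0.05,-0.72,0],
  [1,0.09,-0.72,0],
])

```text
time: 10.95
position: [0.4856, -0.1492, 0.1759]
tool_rot: [-3.141, 0.0, -1.571]
ft_force: [0.7, 0.2, 0.5]
opening: 0.001
grasp_force: 0.0
```

>>> arm_command([
  [0.25,0,0,0],
  [0.49,0,0,0],
  [0.49,0,0,0],
  [0.49,0,0,0],
  [0.49,0,0,0],
], hand=0)

```text
time: 11.45
position: [0.4858, -0.2066, 0.1752]
tool_rot: [3.141, 0.0, -1.571]
ft_force: [-0.7, 1.1, 0.1]
opening: 0.847
grasp_force: 0.0
```

```bash
python3 - <<'E'
from h import *
np.set_printoptions(precision=4,suppress=True)
s=read_state(); print(s['position'],s['tool_rot'],s['opening'])
for n in('wrist','scene'):
    c=capture(n); save(c,n+'1'); P=cloud(c)
    for x0,y0 in ((.497,-.0285),(.5,-.1147),(.486,-.207)):
        R=P[np.hypot(P[:,0]-x0,P[:,1]-y0)<.03]
        for lo,hi in((.086,.115),(.08,.087),(.05,.078)):
            Q=R[(R[:,2]>lo)&(R[:,2]<hi)]
            if len(Q)>5: print(n,y0,lo,len(Q),np.median(Q,0),Q.min(0),Q.max(0))
E
```

```text
[ 0.4858 -0.2066  0.1752] [ 3.1409  0.0002 -1.5708] 0.8468400343316722
wrist -0.0285 0.05 803 [ 0.4957 -0.0408  0.0624] [ 0.4812 -0.0438  0.05  ] [ 0.5146 -0.0233  0.0769]
wrist -0.1147 0.086 632 [ 0.5007 -0.1134  0.0885] [ 0.4905 -0.1231  0.086 ] [ 0.5114 -0.102   0.0904]
wrist -0.1147 0.08 830 [ 0.4999 -0.1197  0.0825] [ 0.4841 -0.1292  0.08  ] [ 0.5178 -0.0954  0.0869]
wrist -0.1147 0.05 833 [ 0.4997 -0.1265  0.0654] [ 0.484  -0.1299  0.05  ] [ 0.5178 -0.1101  0.078 ]
wrist -0.207 0.086 964 [ 0.4867 -0.2055  0.102 ] [ 0.4763 -0.2152  0.0966] [ 0.4971 -0.194   0.1039]
wrist -0.207 0.08 1040 [ 0.4861 -0.2114  0.0825] [ 0.4703 -0.2216  0.08  ] [ 0.5027 -0.193   0.0843]
wrist -0.207 0.05 474 [ 0.4862 -0.2193  0.0657] [ 0.4693 -0.2217  0.0501] [ 0.5037 -0.2032  0.078 ]
scene -0.0285 0.086 104 [ 0.4972 -0.0238  0.0886] [ 0.4883 -0.0345  0.0863] [ 0.5086 -0.0134  0.0902]
scene -0.0285 0.08 153 [ 0.4924 -0.0167  0.0827] [ 0.4814 -0.0402  0.08  ] [ 0.5149 -0.0074  0.087 ]
scene -0.0285 0.05 239 [ 0.4878 -0.0117  0.0642] [ 0.4806 -0.0345  0.0501] [ 0.5112 -0.0073  0.078 ]
scene -0.1147 0.086 81 [ 0.5008 -0.1088  0.0884] [ 0.4906 -0.1208  0.086 ] [ 0.5108 -0.1     0.0907]
scene -0.1147 0.08 117 [ 0.4962 -0.1029  0.0827] [ 0.4847 -0.1263  0.08  ] [ 0.5175 -0.0942  0.0869]
scene -0.1147 0.05 215 [ 0.4927 -0.0975  0.0648] [ 0.4843 -0.1211  0.05  ] [ 0.515  -0.0928  0.0778]
scene -0.207 0.086 95 [ 0.4848 -0.1994  0.1013] [ 0.4764 -0.2131  0.0861] [ 0.4971 -0.1917  0.1046]
scene -0.207 0.08 121 [ 0.4834 -0.198   0.0824] [ 0.4711 -0.2198  0.0801] [ 0.5024 -0.1854  0.0868]
scene -0.207 0.05 188 [ 0.4801 -0.1896  0.0639] [ 0.4696 -0.2069  0.05  ] [ 0.5008 -0.1846  0.0777]
```

View pics/wrist1.png

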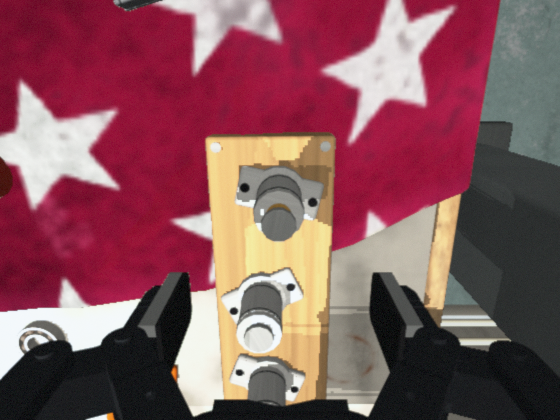

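The wrist view shows c's head at about (278,222), part-way in (top at 0.103) and between the open fingers. b is fully home at about (260,330). Descending on c's barrel.

>>> arm_command([
  [0,0,0.2,0],
  [0,0,0.4,0],
  [0,0,0.6,0],
  [0,0,0.8,0],
  [0,0,0.9,0],
])

```text
time: 12.05
position: [0.4853, -0.2061, 0.0657]
tool_rot: [3.139, 0.0, -1.57]
ft_force: [-0.3, -0.3, -0.4]
opening: 1.0
grasp_force: 0.0
```

>>> arm_command([
  [0,0,0.1,0],
  [0,0,0.2,0],
  [0,0,0.22,0],
  [0,0,0.22,0],
  [0,0,0.22,0],
])

```text
time: 12.55
position: [0.4867, -0.2071, 0.0416]
tool_rot: [-3.141, -0.0, -1.571]
ft_force: [0.0, -0.3, -0.8]
opening: 1.001
grasp_force: 0.0
```

>>> arm_command([
  [0,0,0,0],
  [0,0,0,0],
  [0,0,0,0],
  [0,0,0,0],
  [0,0,0,0],
], hand=1)

```text
time: 13.05
position: [0.4866, -0.2071, 0.0416]
tool_rot: [-3.141, -0.0, -1.571]
ft_force: [-1.3, 0.4, 5.0]
opening: 0.388
grasp_force: 59.4
```

>>> arm_command([
  [0,0,-0.1,0],
  [0,0,-0.25,0],
  [0,0,-0.4,0],
  [0,0,-0.5,0],
  [0,0,-0.5,0],
])

```text
time: 13.55
position: [0.4871, -0.2071, 0.1028]
tool_rot: [-3.139, -0.0, -1.571]
ft_force: [0.5, 0.4, -3.0]
opening: 0.385
grasp_force: 60.3
```

>>> arm_command([
  [0.1,-0.02,0,0],
  [0.3,-0.1,0,0],
  [0.5,-0.15,0,0],
  [0.75,-0.2,0,0],
  [0.95,-0.25,0,0],
])

```text
time: 14.05
position: [0.5156, -0.3227, 0.0995]
tool_rot: [3.139, 0.001, -1.571]
ft_force: [0.4, 0.8, -3.8]
opening: 0.384
grasp_force: 60.2
```

>>> arm_command([
  [0.25,-0.06,0,0],
  [0.45,-0.12,0,0],
  [0.65,-0.16,0,0],
  [0.78,-0.18,0,0],
  [0.82,-0.18,0,0],
])

```text
time: 14.55
position: [0.537, -0.4209, 0.0993]
tool_rot: [3.14, 0.001, -1.572]
ft_force: [-0.6, 1.0, -3.7]
opening: 0.386
grasp_force: 60.2
```

```bash
python3 - <<'E'
from h import *
np.set_printoptions(precision=4,suppress=True)
s=read_state(); print(s['position'],s['tool_rot'],s['opening'],s['grasp_force'])
c=capture('scene'); save(c,'scene2')
c=capture('wrist'); save(c,'wrist2'); P=cloud(c)
R=P[(np.hypot(P[:,0]-.538,P[:,1]+.42)<.025)&(P[:,2]>.12)]
import collections; print(np.histogram(R[:,2],bins=np.arange(.12,.2,.004)))
for lo,hi in((.14,.15),(.155,.17)):
    Q=R[(R[:,2]>lo)&(R[:,2]<hi)]; print(lo,len(Q),np.median(Q,0) if len(Q) else 0)
i=np.vstack([cv2.imread('pics/scene2.png')[120:400,:],cv2.imread('pics/wrist2.png')[120:400,:]]);cv2.imwrite('pics/both2.png',i)
E
```

```text
[ 0.537  -0.4209  0.0993] [ 3.1396  0.0008 -1.5724] 0.3860148237952952 60.18215551972389
(array([ 735,  784,  699, 1318, 2574, 3703,  526,  323,  573, 1931,  778,
        321,  778, 1807, 1423,  769,    0,    0,    0,    0]), array([0.12 , 0.124, 0.128, 0.132, 0.136, 0.14 , 0.144, 0.148, 0.152,
       0.156, 0.16 , 0.164, 0.168, 0.172, 0.176, 0.18 , 0.184, 0.188,
       0.192, 0.196, 0.2  ]))
0.14 4410 [ 0.5369 -0.424   0.1407]
0.155 3507 [ 0.5374 -0.4262  0.1597]
```

View pics/both2.png

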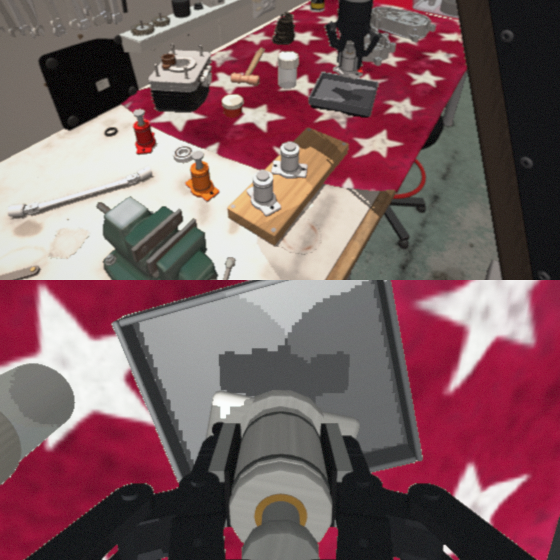

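c hangs upright in the grip at about (280,480) in the lower half of the picture, with its foot over the tray floor. a and b stand home on the board at about (262,185) and (290,155) in the upper half. Lowering.

>>> arm_command([
  [0,0,0.1,0],
  [0,0,0.22,0],
  [0,0,0.34,0],
  [0,0,0.44,0],
  [0,0,0.51,0],
])

```text
time: 15.15
position: [0.5371, -0.4187, 0.0379]
tool_rot: [3.14, 0.001, -1.57]
ft_force: [0.3, 0.7, -3.6]
opening: 0.388
grasp_force: 60.2
```

>>> arm_command([
  [0,0,0.005,0],
  [0,0,0.01,0],
  [0,0,0.015,0],
  [0,0,0.02,0],
  [0,0,0.02,0],
])

```text
time: 15.65
position: [0.5379, -0.4195, 0.0378]
tool_rot: [-3.141, -0.0, -1.571]
ft_force: [-0.8, -0.5, -3.4]
opening: 0.389
grasp_force: 60.2
```

Commanded z is 0.0374 and it still carries the full weight, so I go lower in small steps.

>>> arm_command([
  [0,0,0.006,0],
  [0,0,0.012,0],
  [0,0,0.018,0],
  [0,0,0.018,0],
  [0,0,0.018,0],
])

```text
time: 16.15
position: [0.5379, -0.4195, 0.0368]
tool_rot: [-3.141, -0.001, -1.57]
ft_force: [-2.2, 2.9, 5.6]
opening: 0.389
grasp_force: 61.2
```

>>> arm_command([
  [0,0,0.006,0],
  [0,0,0.01,0],
  [0,0,0.01,0],
  [0,0,0.01,0],
  [0,0,0.01,0],
])

```text
time: 16.65
position: [0.5379, -0.4195, 0.0367]
tool_rot: [-3.141, -0.001, -1.57]
ft_force: [-4.9, 6.0, 14.5]
opening: 0.386
grasp_force: 62.0
```

The tensioner is seated. I ease off slightly, open the fingers and retreat.

>>> arm_command([
  [0,0,-0.01,0],
  [0,0,-0.014,0],
  [0,0,-0.014,0],
  [0,0,-0.014,0],
  [0,0,-0.014,0],
])

```text
time: 17.15
position: [0.5379, -0.4195, 0.0368]
tool_rot: [-3.141, -0.0, -1.57]
ft_force: [-3.9, 3.8, 8.8]
opening: 0.387
grasp_force: 61.3
```

>>> arm_command([
  [0,0,0,0],
  [0,0,0,0],
  [0,0,0,0],
  [0,0,0,0],
  [0,0,0,0],
], hand=0)

```text
time: 17.65
position: [0.5378, -0.4194, 0.0356]
tool_rot: [3.142, 0.0, -1.571]
ft_force: [-0.6, 0.5, 0.4]
opening: 1.001
grasp_force: 0.0
```

>>> arm_command([
  [0,0,0,0],
  [0,0,-0.1,0],
  [0,0,-0.3,0],
  [0,0,-0.6,0],
  [0,0,-1,0],
])

```text
time: 18.15
position: [0.5366, -0.4188, 0.1559]
tool_rot: [3.138, 0.002, -1.571]
ft_force: [0.8, 0.2, 0.8]
opening: 0.999
grasp_force: 0.0
```

>>> arm_command([
  [0,0.3,0,0],
  [0,0.6,0,0],
  [0,1,0,0],
  [0,1,0,0],
  [0,1,0,0],
])

```text
time: 18.65
position: [0.4172, -0.4198, 0.1575]
tool_rot: [-3.14, -0.001, -1.572]
ft_force: [0.1, -0.0, 0.2]
opening: 1.0
grasp_force: 0.0
```

```bash
python3 - <<'E'
from h import *
np.set_printoptions(precision=4,suppress=True)
s=read_state(); print(s['position'],s['ft_force'])
A=[]
for n in('wrist','scene','top'):
    c=capture(n); save(c,n+'3'); P=cloud(c); A.append(cv2.imread(f'pics/{n}3.png'))
    for x0,y0 in ((.497,-.0285),(.5,-.1147),(.538,-.42)):
        R=P[np.hypot(P[:,0]-x0,P[:,1]-y0)<.05]
        for lo,hi in((.0865,.15),(.073,.0855)):
            Q=R[(R[:,2]>lo)&(R[:,2]<hi)]
            if len(Q)>5: print(n,y0,lo,len(Q),np.median(Q,0),Q.min(0),Q.max(0))
cv2.imwrite('pics/all3.png',np.hstack([cv2.resize(A[1],(400,300)),cv2.resize(A[0],(400,300))]))
E
```

```text
[ 0.4172 -0.4198  0.1575] [ 0.1092 -0.0047  0.2159]
wrist -0.42 0.0865 1147 [ 0.5358 -0.4179  0.0971] [ 0.526  -0.4279  0.0916] [ 0.5479 -0.4063  0.0995]
wrist -0.42 0.073 1532 [ 0.5314 -0.4225  0.0777] [ 0.5203 -0.4338  0.073 ] [ 0.5531 -0.4002  0.0852]
scene -0.0285 0.0865 105 [ 0.4977 -0.0231  0.0887] [ 0.4879 -0.0351  0.0866] [ 0.5085 -0.0133  0.0903]
scene -0.0285 0.073 204 [ 0.4908 -0.0158  0.0819] [ 0.481  -0.0413  0.0731] [ 0.5143 -0.0068  0.0854]
scene -0.1147 0.0865 77 [ 0.5006 -0.109   0.0884] [ 0.491  -0.1201  0.0865] [ 0.5114 -0.1002  0.0903]
scene -0.1147 0.073 166 [ 0.4945 -0.1015  0.0817] [ 0.4845 -0.1262  0.0732] [ 0.5183 -0.0933  0.0855]
scene -0.42 0.0865 53 [ 0.5363 -0.4109  0.0967] [ 0.5269 -0.4242  0.0868] [ 0.5478 -0.403   0.0992]
scene -0.42 0.073 87 [ 0.5339 -0.41    0.0775] [ 0.521  -0.4297  0.073 ] [ 0.5543 -0.3977  0.0852]
top -0.0285 0.0865 85 [ 0.4971 -0.0274  0.0897] [ 0.4866 -0.0418  0.0868] [ 0.5078 -0.0169  0.0926]
top -0.0285 0.073 120 [ 0.4971 -0.034   0.0831] [ 0.4805 -0.0453  0.0733] [ 0.5125 -0.0118  0.0854]
top -0.42 0.0865 82 [ 0.5363 -0.4184  0.0983] [ 0.5277 -0.4282  0.0924] [ 0.547  -0.4083  0.1021]
top -0.42 0.073 71 [ 0.5416 -0.4145  0.0785] [ 0.5246 -0.4342  0.0746] [ 0.5529 -0.4029  0.0809]
```

View pics/all3.png

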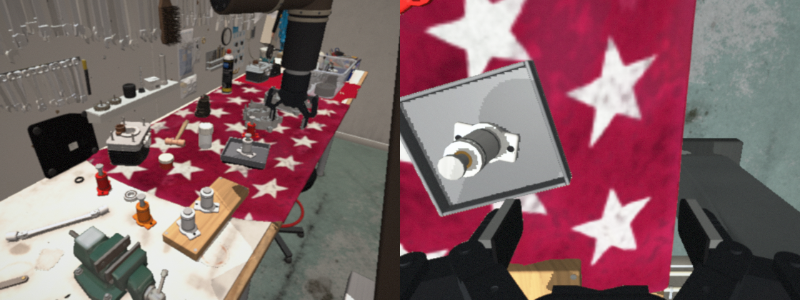

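c stands upright in the tray at wrist-view pixel (475,150), with its plunger about 20 mm proud, which is about 10.5 mm in. a and b are home on the board at (188,215) and (207,195). Handing in.

```bash
python3 -c "from bench import *; print(finish_job())"
```

```text
the job is handed in; nothing more can be done
None
```

I handed the job in: tensioner c sticks at about 10.5 mm and stands upright in the reject tray, while a and b slid fully home and stand on the board; the highest force I read on a plunger was about 12 N, and no verdict came back on hand-in.

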